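# Check an inked hand stamp in the mirror viewer

## Robot

A 6-joint arm with a two-finger parallel gripper is mounted at the origin on a cart in front of the work surface, level with it; the furniture and walls round the work are solid. World frame = base frame: x ahead of the robot, y to its left, z up, the work surface at z = 0. Lengths are in m, angles in rad, forces in N, time in s.
With the tool pointing down it reaches from about 0.3 to 0.875 m from the base axis. Payload 6.4 kg.
Tool frame: the origin (TCP) lies at the very end of the fingers, on their centre line; the grasp point (between the pads) lies 19 mm behind it (manip.pinch_z is the distance from the TCP to the grasp point, in m); z points along the fingers, y is the line along which they close (so a half turn about z gives the same grasp; the last joint's range is limited). The gripper opens to 85 mm and grips with 20 to 120 N. Pads are 22 mm wide; open, the fingers measure 114 mm over their backs; the gripper's body (76 mm by 85 mm) begins 54 mm behind the grasp point. The pads swing forward as they close: fully open they stand 13 mm farther back than shut.
Start: joints at [0.945, 0.181, 1.607, -0, 1.354, -0.206], TCP at [0.234, 0.525, 0.211] pointing down, gripper open.
Joint ranges: [-2.99, 2.99], [-0.89, 2.07], [0.3, 2.58], [-1.14, 4.28], [0, 2.63], [-3.12, 3.12]. Speed limits (rad/s): [2.57, 2.57, 3.01, 3.14, 3.14, 3.14].

## Interface

Orientations are given as a unit quaternion [w, x, y, z].
In Python, from rig import manip, grab_frame, camera_info, masks_of gives the robot as it stands. The module is installed in compiled form; this text tells all that it offers.
- The arm moves only by the tool drive_tool, never from a script. Its arguments are lists of equal length, an entry for each row: "jaw": the opening, from 0 (shut) to 1 (fully open); "slide": the shift along the tool's x, y, z in mm, a list of three; "twist": the turn, a rotation vector about the tool's x, y, z in degrees, a list of three. In form: {"jaw": [jaw, ...], "slide": [[tx, ty, tz], ...], "twist": [[ax, ay, az], ...]}. A call has 1 to 12 rows; each row is the pose to reach, as a shift and turn from the pose commanded when the call began, along the tool's axes at that moment; what a row does not reach only later rows make up. A row lasts 1/10 s, in which the tool goes at most 50 mm and 8.59 degrees, less where a joint would pass 70% of its speed; a pose out of reach is approached as far as the arm can. A call with a gripper value outside its range is refused whole. The fingers move at their own pace and stop on an object; "grip_force" is the grip in N (left out, the last holds). Time passes only in rows, so rows that repeat a pose let the fingers close. It gives the time, the measured TCP pose, the force, the opening and the grip force at its end, in the units of the state.
- manip.sense(): the state, without advancing time (a new reading comes with each control period).
- grab_frame(name): name is "side" or "top" or "wrist"; returns (picture, depth): 420x560x3 uint8, blue, green, red; 420x560 float32, m along the optical axis (not along the pixel's ray), 0 where there is no reading.
- camera_info(name): a dict with "intrinsics" (3x3 intrinsics, pixels), "R" (3x3) and "t" (3): a world point X has camera coordinates R X + t; the wrist camera has in their place "tool_from_camera" (4x4, takes a point from camera to tool coordinates, whose origin is the TCP and whose axes are the flange's). Camera axes: x right, y down, z forward; pixel columns grow to the right and rows downward; lengths in m; the calibration is good to about 2 mm. A picture is of the moment at which its call begins: read the wrist's pose just before it. camera_info takes no time and is no camera call.
- manip.finish_job(): hands the job in; it is judged then, once.
Trained networks look in the newest picture that a camera, given by its name, has taken for a name from the list of things; names that differ only in an ending like _2 or _b are one class to them, and where a whole thing is asked for, a point or a joint stands for the part that bears it (a point fixed in the world has none). Each returns a list of dicts, best first, with "score" (0 to 1); they miss things now and then, are a little off and sometimes report something else, mostly with a low value. They report only what shows in the picture. A call takes as long as a camera call. They do not tell look-alikes from the thing itself.
- masks_of(camera, target): "pixels" (420x560 bool, what is visible of it) and "extent" ([left, top, right, bottom] in pixels, round what is visible of it).
The state is a dict: "clock": time; "q": joint angles; "joint_velocities": joint speeds; "joint_torque": joint torques, N m; "ee_pos": TCP position; "ee_rot": TCP orientation; "contact_force": force on the tool from outside, world axes, zero at the start; "wrist_torque": the same for the moment, N m; "finger_gap": opening from 0.0 (shut) to 1.0 (fully open); "grip_force": force on a finger pad.
Only numpy, scipy, OpenCV 4.12 (cv2) and the standard library are available. Lean on these libraries where they do the work, as an engineer would, in place of code of your own. Each camera call takes 0.05 s, during which the arm holds its last target. There are 200 camera calls.

## Task

Check the inked face of the hand stamp without laying it down: seat the stamp upright, face down and fully home in the nest on top of the mirror viewer, and let go of it. Then turn the viewer's mirror by its crank knob, against the return spring, until the small camera sees the stamp's face centred in the mirror, and finish while still holding the mirror at that angle. Do not touch the mirror itself, do not shift the camera on its arm, and leave the ink pad, the felt pen and the loose brown stick beside the viewer where they are.

Things in the scene. Friction and masses are not known exactly. Their poses are not given: they have to be found in the camera images.
- stamp_center (a point): Wooden hand stamp standing upright on its rubber face; 74 mm tall, 65 g. Foot 22 mm (its x) by 50 mm (its y), 18 mm high; above it a round handle, 26 mm in diameter at its widest, about 55 mm up: grip there from above. This point is on the stamp's axis half-way up, 37 mm above the rubber face; z points up.
- stamp_face (a point): Centre of the stamp's rubber face (its underside), same axes as stamp_center.
- viewer: The mirror viewer, a grey and aluminium fixture bolted to the bench: base 120 x 150 mm, two cheeks, a top plate with the nest. Origin: centre of the underside. x points away from its camera, y along the mirror's axle (the crank is on the -y side, the camera arm on the +y side), z up.
- nest (a point): Seat for the stamp on the viewer's top: a pocket in a black frame, 25.8 mm along the viewer's x by 53.8 mm along its y, 10 mm deep, 3 mm chamfer at the mouth, with a ledge round a 17 x 44 mm window at its bottom. The point is its centre at ledge level, 125 mm above the bench: a seated stamp's face is here. The stamp fits either way round. Axes as the viewer's.
- axle (a point): Point of the mirror's axle straight below the nest, 60 mm above the bench (65 mm below the ledge). The mirror's reflecting face passes through the axle line, which runs along the viewer's y. Axes as the viewer's.
- tilt (a joint): Turn of mirror, axle and crank about the viewer's +y, rad. 0: parked by the return spring, mirror nearly upright, its normal 0.175 rad above level on the camera's side. It grows (to 1.35) as the knob is pushed towards the viewer's +x; the normal then stands 0.175 + tilt above level. Springs back when let go; at the knob it takes about 1 N parked, 3 N at 1 rad.
- crank_knob: Black round knob, 17 mm thick, 48 mm long, parallel to the axle (viewer's y), spinning freely on its pin; origin at its middle. It runs on a 70 mm circle about the axle line, 115 mm to the -y side of the nest; parked it leans 0.785 rad from upright to the viewer's -x (110 mm above the bench), at tilt 0.785 it is upright. The crank arm is 26 mm to the +y side of its middle.
- mirror: The mirror, 60 x 72 mm in a thin black frame, on the axle under the nest; origin on the axle, z the normal of the reflecting face. Not to be touched.
- camera_arm (a joint): Elevation of the camera's clamped swing arm about the same axle, rad: 0 is level, towards the viewer's -x, growing upward (0.05 to 0.75). Leave it as it is.
- lens (a point): Front of the small black camera (36 mm square), 138 mm from the axle on the swing arm. It always looks straight at the axle: x of this frame is its line of sight, from the lens to the axle; y runs along the axle, z up across the picture. A seated stamp's face is centred in its view when the mirror's normal halves the angle between the line of sight (seen from the axle) and straight up.
- inkpad: Closed flat ink pad tin, 73 x 113 x 15 mm, on the bench to the right; origin at the centre of its underside.
- felt_pen: Felt pen lying on the bench to the right, 135 mm long, 17 mm thick; origin at its underside's centre.
- stick_b: Brown stick, 94 x 24 x 18 mm, lying on the bench beside the viewer on its crank side; origin at its underside's centre.
Mind the look-alikes: they are no part of the job. Of the things like the part that bears stamp_center, leave any that is red; of the rest the smaller one is meant.

How it is judged:
On the way:
1. the stamp is seated upright in the nest and let go (horizontal distance between stamp_face and nest below 0.004 m and z of stamp_face in the frame of nest below 0.0025 m and angle between stamp_face's own z axis and vertical below 0.06 rad and contact force between the fingers and stamp below 0.05 N), for 0.2 s.
At the end, for the whole second after the job is handed in: Stamp seated in the nest, let go: upright within 0.06 rad, face within 2.5 mm of the ledge and 4 mm of its centre. The mirror's normal is within 0.05 rad of halving the angle between camera and stamp face; mirror still, held by the fingers at the crank knob with over 0.5 N (all of step 1 and z of stamp_face in the frame of nest above -0.0025 m and velocity of joint tilt between -0.05 and 0.05 rad/s and contact force between the fingers and crank_knob above 0.5 N and ((value of joint camera_arm between 0.04 and 0.08 rad and value of joint tilt between 0.5809 and 0.7009 rad) or (value of joint camera_arm between 0.08 and 0.12 rad and value of joint tilt between 0.6009 and 0.7209 rad) or (value of joint camera_arm between 0.12 and 0.16 rad and value of joint tilt between 0.6209 and 0.7409 rad) or (value of joint camera_arm between 0.16 and 0.2 rad and value of joint tilt between 0.6409 and 0.7609 rad) or (value of joint camera_arm between 0.2 and 0.24 rad and value of joint tilt between 0.6609 and 0.7809 rad) or (value of joint camera_arm between 0.24 and 0.28 rad and value of joint tilt between 0.6809 and 0.8009 rad) or (value of joint camera_arm between 0.28 and 0.32 rad and value of joint tilt between 0.7009 and 0.8209 rad) or (value of joint camera_arm between 0.32 and 0.36 rad and value of joint tilt between 0.7209 and 0.8409 rad) or (value of joint camera_arm between 0.36 and 0.4 rad and value of joint tilt between 0.7409 and 0.8609 rad) or (value of joint camera_arm between 0.4 and 0.44 rad and value of joint tilt between 0.7609 and 0.8809 rad) or (value of joint camera_arm between 0.44 and 0.48 rad and value of joint tilt between 0.7809 and 0.9009 rad) or (value of joint camera_arm between 0.48 and 0.52 rad and value of joint tilt between 0.8009 and 0.9209 rad) or (value of joint camera_arm between 0.52 and 0.56 rad and value of joint tilt between 0.8209 and 0.9409 rad) or (value of joint camera_arm between 0.56 and 0.6 rad and value of joint tilt between 0.8409 and 0.9609 rad) or (value of joint camera_arm between 0.6 and 0.64 rad and value of joint tilt between 0.8609 and 0.9809 rad) or (value of joint camera_arm between 0.64 and 0.68 rad and value of joint tilt between 0.8809 and 1.0009 rad) or (value of joint camera_arm between 0.68 and 0.72 rad and value of joint tilt between 0.9009 and 1.0209 rad) or (value of joint camera_arm between 0.72 and 0.76 rad and value of joint tilt between 0.9209 and 1.0409 rad))); the arm keeps its last pose, push and grip.
It fails at once if the mirror is touched (contact force between any of the fingers, the arm and mirror above 0.5 N).
It fails at once if the camera is shifted on its arm (distance of lens from where it was at the start of the episode above 0.006 m).
It fails at once if the ink pad, the felt pen or the brown stick beside the viewer is shifted (distance of any of inkpad, felt_pen, stick_b from where it was at the start of the episode above 0.03 m).
It also fails if it takes over 48 s, if anything falls off the work surface, if the arm or the gripper's body presses on something with over 40 N, if the wrist force passes 120 N, or if a joint passes its speed limit or range.

## Working session

There is one attempt and no reset: what is moved stays moved. The work goes in short steps, Python scripts to look and compute and a tool call to move; the robot and the scene stay as the last step left them, time stands still between calls to the robot, and variables do not carry over. Pictures are saved under pics/ and viewed, at most 10 in all, crops included, and the job is handed in when it is done.

Besides the shell and the picture viewer there is one more tool, called after "Call:" in YAML: its name, and indented under it one key for each argument. drive_tool: Moves the arm, as the interface text tells. Its arguments: {"type":"object","properties":{"jaw":{"type":"array"},"slide":{"type":"array"},"twist":{"type":"array"},"grip_force":{"type":"number"}},"required":["jaw","slide","twist"]}

```bash
mkdir -p pics; cat > h.py <<'E'
import numpy as np, cv2
from rig import manip, grab_frame, camera_info, masks_of
from scipy.spatial.transform import Rotation as Ro
def rot(q): return Ro.from_quat([q[1],q[2],q[3],q[0]]).as_matrix()
def w2c(n,s=None):
    c=camera_info(n); K=np.array(c["intrinsics"])
    if n=="wrist":
        s=s or manip.sense(); T=np.eye(4);T[:3,:3]=rot(s["ee_rot"]);T[:3,3]=s["ee_pos"]
        M=np.linalg.inv(T@np.array(c["tool_from_camera"])); return K,M[:3,:3],M[:3,3]
    return K,np.array(c["R"]),np.array(c["t"])
def cloud(n,d,s=None):
    K,R,t=w2c(n,s); v,u=np.mgrid[:420,:560]
    P=np.stack([(u-K[0,2])/K[0,0]*d,(v-K[1,2])/K[1,1]*d,d],-1)
    return (P-t)@R
def proj(n,X,s=None):
    K,R,t=w2c(n,s); p=(R@np.array(X)+t); p=K@p; return p[:2]/p[2]
E
cat > a.py <<'E'
from h import *
ims=[]
s=manip.sense(); print({k:np.round(v,3) for k,v in s.items()})
for n in ["side","top"]:
    im,d=grab_frame(n); ims.append(im); P=cloud(n,d)
    np.savez(f"{n}.npz",im=im,d=d,P=P)
    for t in ["stamp_center","viewer","crank_knob","mirror","lens","inkpad","felt_pen","stick_b"]:
        for m in masks_of(n,t)[:3]:
            px=m["pixels"]&(d>0); q=P[px]
            if len(q): print(n,t,round(m["score"],2),m["extent"],np.round(np.median(q,0),3),np.round(np.percentile(q,3,axis=0),3),np.round(np.percentile(q,97,axis=0),3))
cv2.imwrite("pics/side.png",ims[0]);cv2.imwrite("pics/top.png",ims[1])
E
python3 a.py
```

```text
{'clock': np.float64(0.0), 'q': array([ 0.945,  0.182,  1.608, -0.   ,  1.354, -0.206]), 'joint_velocities': array([ 0.   , -0.001,  0.   ,  0.001,  0.   ,  0.001]), 'joint_torque': array([-1.0000e-03, -4.4485e+01, -3.5134e+01, -0.0000e+00,  9.0000e-03,
       -0.0000e+00]), 'ee_pos': array([0.234, 0.525, 0.21 ]), 'ee_rot': array([-0.   ,  0.208,  0.978, -0.001]), 'contact_force': array([-0.611, -0.336, -0.364]), 'wrist_torque': array([-0.031, -0.018,  0.009]), 'grip_force': np.float64(0.0), 'finger_gap': np.float64(1.002)}
side stamp_center 0.78 [275.1, 255.1, 285.7, 287.6] [ 0.472 -0.277  0.025] [ 0.459 -0.294 -0.001] [ 0.49  -0.252  0.071]
side stamp_center 0.78 [232.8, 223.1, 252.9, 269.1] [ 0.416 -0.185  0.05 ] [ 0.403 -0.208  0.009] [ 0.433 -0.164  0.102]
side stamp_center 0.74 [305.6, 265.9, 331.1, 301.9] [ 0.525 -0.354  0.018] [ 0.512 -0.37  -0.   ] [ 0.542 -0.331  0.071]
side viewer 0.91 [182.6, 172.7, 278.3, 228.8] [ 0.492 -0.022  0.074] [ 0.347 -0.071  0.007] [0.568 0.122 0.133]
side viewer 0.43 [230.6, 193.2, 256.4, 218.4] [ 0.459 -0.065  0.09 ] [ 0.421 -0.1    0.053] [ 0
[... 1361 characters left out ...]
54 0.005] [0.537 0.131 0.1  ]
top crank_knob 0.64 [217.1, 250.4, 240.8, 267.7] [ 0.434 -0.075  0.116] [ 0.422 -0.095  0.001] [ 0.445 -0.056  0.12 ]
top mirror 0.73 [177.4, 212.6, 198.5, 226.3] [0.526 0.024 0.076] [0.515 0.003 0.037] [0.535 0.046 0.123]
top lens 0.71 [129.2, 208.6, 169.1, 311.1] [0.375 0.085 0.087] [0.341 0.054 0.063] [0.509 0.128 0.1  ]
top inkpad 0.98 [327.5, 141.0, 384.2, 193.1] [ 0.662 -0.357  0.015] [ 0.613 -0.406  0.009] [ 0.711 -0.306  0.018]
top felt_pen 0.84 [382.6, 248.3, 411.4, 302.8] [ 0.416 -0.451  0.014] [ 0.359 -0.479  0.009] [ 0.466 -0.418  0.018]
top stick_b 0.69 [272.9, 146.5, 293.6, 177.3] [ 0.672 -0.186  0.014] [ 0.634 -0.207  0.007] [ 0.703 -0.166  0.019]
```

```bash
python3 - <<'E'
import cv2
a=cv2.imread("pics/top.png")[130:330,110:430]
cv2.imwrite("pics/top_c.png",cv2.resize(a,None,fx=2.5,fy=2.5,interpolation=cv2.INTER_CUBIC))
a=cv2.imread("pics/side.png")[160:360,160:420]
cv2.imwrite("pics/side_c.png",cv2.resize(a,None,fx=3,fy=3,interpolation=cv2.INTER_CUBIC))
E
```

```text
(no output)
```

View pics/top_c.png

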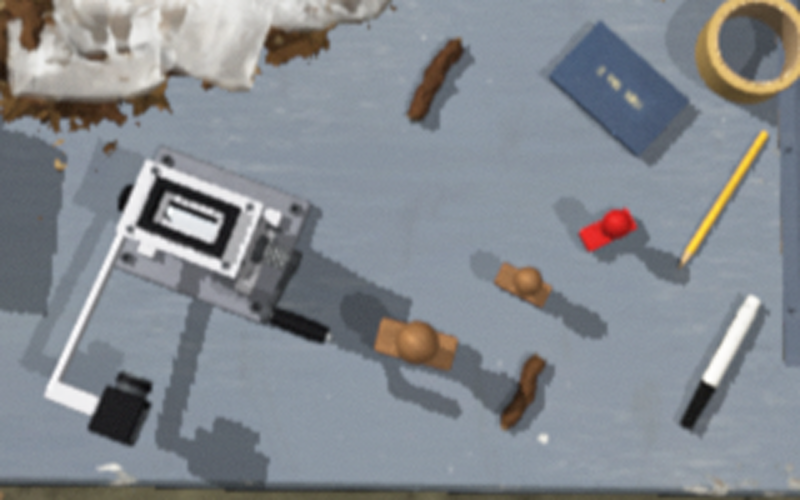

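View pics/side_c.png

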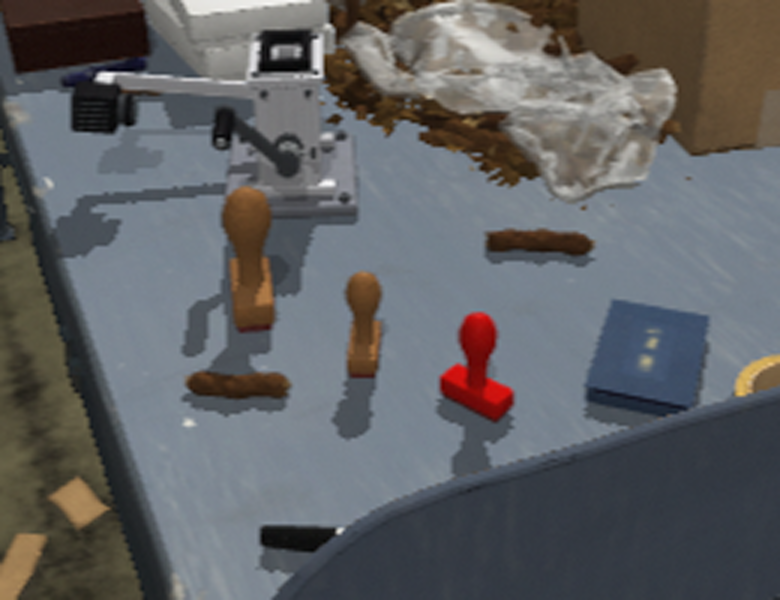

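The top view shows the small brown stamp at crop (525,283), i.e. image (320,243). The large brown stamp is at (417,343) and the red one at (610,228), and both stay where they are. The viewer is at left with its nest at (190,215), the crank knob at (300,325) and the camera at (120,410). The side view agrees.

```bash
python3 - <<'E'
from h import *
for n in ["top","side"]:
    z=np.load(n+".npz"); P=z["P"]; im=z["im"].astype(int)
    near=(abs(P[...,0]-.52)<.09)&(abs(P[...,1]-.025)<.09)
    dark=im.max(-1)<70
    m=near&(P[...,2]>.129)&(P[...,2]<.142)
    q=P[m&dark]; r=cv2.minAreaRect((q[:,:2]*1000).astype(np.float32)); print(n,"frame",len(q),r,np.median(q[:,2]))
    m=near&(P[...,2]>.115)&(P[...,2]<.142)
    q=P[m];r=cv2.minAreaRect((q[:,:2]*1000).astype(np.float32)); print(n,"plate",len(q),r)
    m=near&(P[...,2]>.003)&(P[...,2]<.025)
    q=P[m];r=cv2.minAreaRect((q[:,:2]*1000).astype(np.float32)); print(n,"base",len(q),r)
    # knob
    m=(np.hypot(P[...,0]-.434,P[...,1]+.077)<.045)&(P[...,2]>.09)&dark
    q=P[m]; c=q.mean(0); w,v=np.linalg.eigh(np.cov(q[:,:2].T)); print("knob",c,v[:,1],q.min(0),q.max(0))
    m=(np.hypot(P[...,0]-.476,P[...,1]+.27)<.04)
    q=P[m&(P[...,2]>.05)]; print("handle",len(q),q.mean(0),q.max(0),q.min(0))
    q=P[m&(P[...,2]>.006)&(P[...,2]<.03)]; r=cv2.minAreaRect((q[:,:2]*1000).astype(np.float32)); print("foot",r)
    # camera
    m=(np.hypot(P[...,0]-.375,P[...,1]-.07)<.06)&(P[...,2]>.04)&dark
    q=P[m]; print("cam",q.mean(0),q.min(0),q.max(0),cv2.minAreaRect((q[:,:2]*1000).astype(np.float32)))
E
```

```text
top frame 362 ((519.806640625, 15.814384460449219), (73.13436126708984, 42.553794860839844), 69.91117858886719) 0.13457538401776903
top plate 1476 ((505.8110046386719, -8.837905883789062), (172.1039276123047, 79.3560562133789), 60.00136947631836)
top base 1729 ((520.5276489257812, 24.86640167236328), (179.67002868652344, 177.99020385742188), 89.999267578125)
knob [ 0.43800709 -0.07217246  0.1137327 ] [0.52917711 0.8485114 ] [ 0.42236624 -0.09889072  0.09015189] [ 0.47055589 -0.04790359  0.1221089 ]
handle 115 [ 0.47733193 -0.26715491  0.0674554 ] [ 0.48969713 -0.25554988  0.07768485] [ 0.46584626 -0.27962899  0.050207  ]
foot ((483.204833984375, -272.73248291015625), (53.02994918823242, 35.502376556396484), 65.06990051269531)
cam [0.36292166 0.07018654 0.09451028] [0.33598793 0.05168583 0.06941482] [0.39317921 0.09418063 0.10342571] ((366.0975341796875, 70.71620178222656), (35.818180084228516, 51.76649856567383), 70.09796905517578)
side frame 130 ((517.732421875, 14.081974029541016), (74.04651641845703, 46.05723571777344), 71.40325927734375) 0.13340127413934466
side plate 456 ((503.9022216796875, -9.116523742675781), (165.77154541015625, 77.07524871826172), 59.794776916503906)
side base 679 ((523.9896850585938, 34.18846130371094), (196.02182006835938, 119.84635162353516), 70.13015747070312)
knob [ 0.4392093  -0.07100407  0.10895676] [0.52064327 0.85377431] [ 0.41936016 -0.10546211  0.09027526] [ 0.46599028 -0.04852409  0.11840806]
handle 130 [ 0.47377232 -0.27536743  0.06252738] [ 0.48757454 -0.26061131  0.07337258] [ 0.46280273 -0.28295049  0.05078492]
foot ((475.2887878417969, -270.8219299316406), (49.39976119995117, 21.82280158996582), 64.0184326171875)
cam [0.35840578 0.06097164 0.08391176] [0.33245052 0.04390707 0.06104955] [0.39110675 0.09272059 0.09964631] ((363.24188232421875, 68.88369750976562), (38.575748443603516, 55.292293548583984), 72.21664428710938)
```

```bash
cat >> h.py <<'E'
def plan(xyz,yaw_deg,s=None):
    "slide/twist from measured pose to tool-down pose with closing axis at yaw_deg (mod 180)"
    s=s or manip.sense(); R=rot(s["ee_rot"])
    best=None
    for k in (0,180):
        a=np.radians(yaw_deg+k); y=np.array([np.cos(a),np.sin(a),0]); z=np.array([0,0,-1.]); T=np.stack([np.cross(y,z),y,z],1)
        tw=np.degrees(Ro.from_matrix(R.T@T).as_rotvec())
        if best is None or np.linalg.norm(tw)<np.linalg.norm(best): best=tw
    print("t",round(float(s["clock"]),2),"pos",np.round(s["ee_pos"],4),"slide",np.round(R.T@(np.array(xyz)-s["ee_pos"])*1000,1),"twist",np.round(best,2))
E
python3 - <<'E'
from h import *
print(np.round(camera_info("wrist")["tool_from_camera"],3), camera_info("wrist")["intrinsics"])
plan([.475,-.27,.20],30)
# camera elevation from clouds, viewer frame
c=np.array([.519,.0155,0]);a=np.radians(70);Y=np.array([np.cos(a),np.sin(a),0]);X=np.array([np.sin(a),-np.cos(a),0])
for n in ["top","side"]:
    z=np.load(n+".npz"); P=z["P"]-c; im=z["im"].astype(int)
    x=P@X;y=P@Y;h=P[...,2]
    m=(abs(y)<.03)&(x<-.11)&(x>-.24)&(h>.03)&(im.max(-1)<80)
    for lo in np.arange(-.22,-.11,.01):
        k=m&(x>=lo)&(x<lo+.01)
        if k.sum()>3: print(n,round(lo+.005,3),k.sum(),np.round(np.percentile(h[k],[3,50,90]),4),np.round(np.percentile(y[k],[3,97]),3))
    m=(y>.03)&(y<.13)&(x<-.02)&(x>-.24)&(h>.03)&(im.max(-1)>120)
    for lo in np.arange(-.2,0,.02):
        k=m&(x>=lo)&(x<lo+.02)
        if k.sum()>3: print(n,"bar",round(lo+.01,3),k.sum(),np.round(np.percentile(h[k],[5,50,95]),4))
E
```

```text
[[-0.    -0.965 -0.262  0.067]
 [ 1.    -0.     0.001 -0.001]
 [-0.001 -0.262  0.965 -0.163]
 [ 0.     0.     0.     1.   ]] [[341.36166281   0.         278.90996774]
 [  0.         341.36166281 208.06094316]
 [  0.           0.           1.        ]]
t 0.9 pos [0.2344 0.5251 0.2106] slide [-543.8 -628.    10.6] twist [ 0.   -0.   35.95]
top -0.185 86 [0.0846 0.0983 0.1009] [-0.018  0.016]
top -0.175 94 [0.0829 0.0971 0.0998] [-0.018  0.016]
top -0.165 93 [0.0814 0.0962 0.0986] [-0.018  0.017]
top -0.155 98 [0.0786 0.0948 0.0975] [-0.017  0.017]
top -0.145 51 [0.0786 0.089  0.0921] [-0.013  0.012]
top -0.135 21 [0.0808 0.0875 0.0916] [-0.013  0.012]
top bar -0.17 139 [0.0838 0.0869 0.09  ]
top bar -0.15 39 [0.0732 0.0824 0.0868]
top bar -0.13 40 [0.0711 0.0805 0.0839]
top bar -0.11 40 [0.069  0.0788 0.083 ]
top bar -0.09 42 [0.0671 0.0757 0.0803]
top bar -0.07 40 [0.0634 0.0742 0.0782]
top bar -0.05 36 [0.0621 0.0723 0.0758]
top bar -0.03 80 [0.0656 0.124  0.1283]
side -0.195 8 [0.0636 0.0753 0.0974] [-0.021  0.01 ]
side -0.185 67 [0.0648 0.0884 0.0992] [-0.021  0.01 ]
side -0.175 66 [0.0643 0.0871 0.0975] [-0.022  0.01 ]
side -0.165 61 [0.0632 0.087  0.0963] [-0.02  0.01]
side -0.155 58 [0.0643 0.0844 0.0955] [-0.02  0.01]
side -0.145 42 [0.0662 0.0818 0.0893] [-0.017  0.003]
side -0.135 16 [0.0653 0.0775 0.0874] [-0.014  0.008]
side bar -0.17 26 [0.081  0.0864 0.0885]
side bar -0.15 36 [0.0702 0.0773 0.0855]
side bar -0.13 34 [0.069  0.0765 0.0816]
side bar -0.11 37 [0.0653 0.074  0.08  ]
side bar -0.09 30 [0.0648 0.0726 0.0779]
side bar -0.07 32 [0.0606 0.0684 0.0748]
side bar -0.05 33 [0.0601 0.0675 0.0732]
side bar -0.03 8 [0.0582 0.1234 0.1247]
```

Call:
drive_tool:
  jaw: [1, 1, 1, 1, 1, 1, 1, 1, 1, 1, 1, 1]
  slide:
    - [-544, -628, 0]
    - [-544, -628, 0]
    - [-544, -628, 0]
    - [-544, -628, 0]
    - [-544, -628, 0]
    - [-544, -628, 0]
    - [-544, -628, 0]
    - [-544, -628, 0]
    - [-544, -628, 0]
    - [-544, -628, 0]
    - [-544, -628, 0]
    - [-544, -628, 0]
  twist:
    - [0, 0, 36]
    - [0, 0, 36]
    - [0, 0, 36]
    - [0, 0, 36]
    - [0, 0, 36]
    - [0, 0, 36]
    - [0, 0, 36]
    - [0, 0, 36]
    - [0, 0, 36]
    - [0, 0, 36]
    - [0, 0, 36]
    - [0, 0, 36]

```text
clock: 2.1
ee_pos: [0.4086, -0.0514, 0.2111]
ee_rot: [0.001, 0.501, 0.866, 0.0]
contact_force: [0.5, 0.3, 0.4]
finger_gap: 0.995
grip_force: 0.0
```

```bash
python3 -c "
from h import *
plan([.475,-.27,.20],30)"
```

```text
t 2.1 pos [ 0.4086 -0.0514  0.2111] slide [-222.6  -51.4   11.3] twist [ 0.06  0.06 -0.09]
```

Call:
drive_tool:
  jaw: [1, 1, 1, 1, 1, 1, 1]
  slide:
    - [-221, -51, 11]
    - [-221, -51, 11]
    - [-221, -51, 11]
    - [-221, -51, 11]
    - [-221, -51, 11]
    - [-221, -51, 11]
    - [-221, -51, 11]
  twist:
    - [0, 0, 0]
    - [0, 0, 0]
    - [0, 0, 0]
    - [0, 0, 0]
    - [0, 0, 0]
    - [0, 0, 0]
    - [0, 0, 0]

```text
clock: 2.8
ee_pos: [0.4741, -0.2661, 0.1991]
ee_rot: [-0.001, 0.501, 0.866, 0.0]
contact_force: [-0.2, -0.6, -0.1]
finger_gap: 1.0
grip_force: 0.0
```

```bash
cat > w.py <<'E'
from h import *
s=manip.sense(); im,d=grab_frame("wrist"); P=cloud("wrist",d,s); cv2.imwrite("pics/w1.png",im); np.savez("w1.npz",im=im,d=d,P=P)
plan([.475,-.27,.20],30,s)
for m in masks_of("wrist","stamp_center")[:4]:
    q=P[m["pixels"]&(d>0)]; print(round(m["score"],2),m["extent"],np.round(np.median(q,0),3))
    h=q[(q[:,2]>.05)]
    if len(h)>10:
        g=cv2.minEnclosingCircle((h[:,:2]*1000).astype(np.float32)); print(" handle",g,h[:,2].max())
    f=q[(q[:,2]>.003)&(q[:,2]<.025)]
    if len(f)>10: print(" foot",cv2.minAreaRect((f[:,:2]*1000).astype(np.float32)))
    f=q[(q[:,2]>.015)&(q[:,2]<.022)]
    if len(f)>10: print(" foottop",cv2.minAreaRect((f[:,:2]*1000).astype(np.float32)))
E
python3 w.py
```

```text
t 2.8 pos [ 0.4741 -0.2661  0.1991] slide [-3.8 -1.1 -0.9] twist [-0.01 -0.07 -0.11]
0.74 [275.7, 243.8, 300.2, 302.5] [ 0.524 -0.341  0.043]
 handle ((528.304443359375, -347.115234375), 12.83981704711914) 0.07406164005622748
 foot ((525.6596069335938, -341.3835144042969), (22.06734848022461, 36.568119049072266), 27.333127975463867)
 foottop ((525.6073608398438, -341.5828552246094), (21.625186920166016, 36.3648681640625), 27.043113708496094)
0.58 [254.0, 164.5, 306.8, 206.5] [ 0.475 -0.265  0.053]
 handle ((476.8957214355469, -269.66351318359375), 12.80019760131836) 0.07449082355359704
 foot ((476.25830078125, -269.5570983886719), (49.99726104736328, 21.00196075439453), 63.54887008666992)
 foottop ((476.3853454589844, -269.3436584472656), (49.49990463256836, 20.955652236938477), 63.523780822753906)
```

View pics/w1.png

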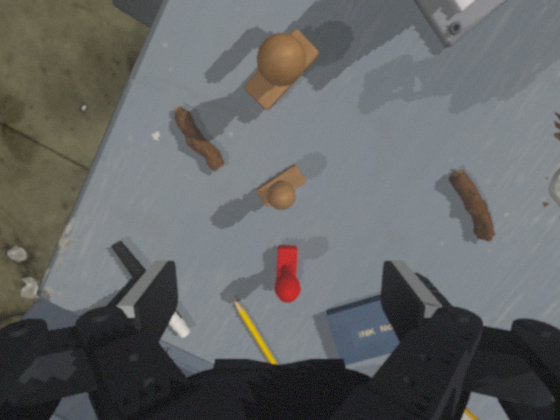

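The wrist view shows the small brown stamp at px (281,190), the red one at (287,275) and the big one at (282,65). The small stamp's centre is (0.4765, -0.2695) with yaw 63.5°. I'll descend with the jaw partly open, then grip.

Call:
drive_tool:
  jaw: [0.7, 0.7, 0.7, 0.7, 0.7, 0.7, 0.2, 0.2, 0.2, 0.2, 0.2, 0.2]
  slide:
    - [-4, 0.5, 40]
    - [-4, 0.5, 85]
    - [-4, 0.5, 125]
    - [-4, 0.5, 150]
    - [-4, 0.5, 164]
    - [-4, 0.5, 164]
    - [-4, 0.5, 164]
    - [-4, 0.5, 164]
    - [-4, 0.5, 164]
    - [-4, 0.5, 164]
    - [-4, 0.5, 164]
    - [-4, 0.5, 164]
  twist:
    - [0, 0, 0]
    - [0, 0, 0]
    - [0, 0, 0]
    - [0, 0, 0]
    - [0, 0, 0]
    - [0, 0, 0]
    - [0, 0, 0]
    - [0, 0, 0]
    - [0, 0, 0]
    - [0, 0, 0]
    - [0, 0, 0]
    - [0, 0, 0]
  grip_force: 30

```text
clock: 4.1
ee_pos: [0.4783, -0.2702, 0.0377]
ee_rot: [0.002, 0.5, 0.866, -0.0]
contact_force: [1.0, 2.8, 6.1]
finger_gap: 0.268
grip_force: 29.3
```

Upward force and a 22.8 mm gap mean the grip is above the widest point. I'll open, go lower and re-grip.

Call:
drive_tool:
  jaw: [0.6, 0.6, 0.6, 0.6, 0.2, 0.2, 0.2, 0.2, 0.2]
  slide:
    - [0, 0, 0]
    - [0, 0, 0]
    - [0, 0, 7]
    - [0, 0, 7]
    - [0, 0, 7]
    - [0, 0, 7]
    - [0, 0, 7]
    - [0, 0, 7]
    - [0, 0, 7]
  twist:
    - [0, 0, 0]
    - [0, 0, 0]
    - [0, 0, 0]
    - [0, 0, 0]
    - [0, 0, 0]
    - [0, 0, 0]
    - [0, 0, 0]
    - [0, 0, 0]
    - [0, 0, 0]

```text
clock: 5.0
ee_pos: [0.4768, -0.2693, 0.0286]
ee_rot: [-0.0, 0.5, 0.866, -0.0]
contact_force: [-0.8, -0.2, -0.7]
finger_gap: 0.279
grip_force: 29.4
```

Call:
drive_tool:
  jaw: [0.2, 0.2, 0.2, 0.2, 0.2, 0.2, 0.2, 0.2, 0.2, 0.2, 0.2, 0.2]
  slide:
    - [0, 0, -20]
    - [0, 0, -60]
    - [0, 0, -105]
    - [0, 0, -150]
    - [0, 0, -180]
    - [30, 22, -180]
    - [70, 50, -180]
    - [110, 80, -180]
    - [140, 105, -180]
    - [150, 115, -180]
    - [150, 115, -180]
    - [150, 115, -180]
  twist:
    - [0, 0, 0]
    - [0, 0, 0]
    - [0, 0, 0]
    - [0, 0, 0]
    - [0, 0, 0]
    - [0, 0, -3]
    - [0, 0, -6]
    - [0, 0, -6.5]
    - [0, 0, -6.5]
    - [0, 0, -6.5]
    - [0, 0, -6.5]
    - [0, 0, -6.5]

```text
clock: 6.2
ee_pos: [0.5016, -0.0825, 0.2086]
ee_rot: [0.0, 0.45, 0.893, -0.0]
contact_force: [0.4, 0.1, -0.0]
finger_gap: 0.274
grip_force: 29.6
```

```bash
cat > w2.py <<'E'
from h import *
s=manip.sense(); im,d=grab_frame("wrist"); P=cloud("wrist",d,s); cv2.imwrite("pics/w2.png",im); np.savez("w2.npz",im=im,d=d,P=P)
print(s["ee_pos"],s["finger_gap"],s["grip_force"])
near=(abs(P[...,0]-.519)<.06)&(abs(P[...,1]-.0155)<.06)&(d>0)
q=P[near&(P[...,2]>.125)&(P[...,2]<.145)&(im.max(-1)<70)]
r=cv2.minAreaRect((q[:,:2]*1000).astype(np.float32)); print("frame",len(q),r,np.median(q[:,2]))
t=q[q[:,2]>.132]; print(cv2.minAreaRect((t[:,:2]*1000).astype(np.float32)))
q=P[near&(P[...,2]<.12)&(P[...,2]>0.02)]; 
# held stamp, from side camera
im2,d2=grab_frame("side"); P2=cloud("side",d2); c=s["ee_pos"]
cv2.imwrite("pics/s2.png",im2)
for Q in (P,P2):
    q=Q[(np.hypot(Q[...,0]-c[0],Q[...,1]-c[1])<.045)&(Q[...,2]>.14)&(Q[...,2]<c[2]-.006)]
    if len(q): print("foot",len(q),q.min(0),q.max(0),cv2.minAreaRect((q[:,:2]*1000).astype(np.float32)))
E
python3 w2.py
```

```text
[ 0.5016158  -0.0824805   0.20857116] 0.2737906310045742 29.648741018754663
frame 749 ((528.4979248046875, 9.609615325927734), (70.72380828857422, 35.53188705444336), 83.0647964477539) 0.13281599209926168
((528.4979248046875, 9.609615325927734), (70.72380828857422, 35.53188705444336), 83.0647964477539)
foot 2390 [ 0.48404192 -0.10267481  0.18519946] [ 0.51923601 -0.05653337  0.20248177] ((501.9787902832031, -82.54218292236328), (49.41143035888672, 22.621164321899414), 70.12385559082031)
foot 108 [ 0.48289629 -0.11084786  0.18085606] [ 0.51778235 -0.05520203  0.20206117] ((500.990478515625, -83.78856658935547), (53.1490478515625, 21.069795608520508), 68.37834167480469)
```

View pics/w2.png

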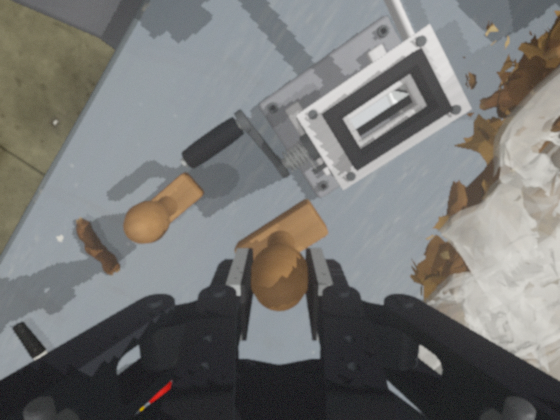

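The stamp hangs upright at px (280,270), yaw 70°, centred on the TCP. The nest frame is at about px (390,110). I'll refit the frame using pixel corners.

```bash
python3 - <<'E'
from h import *
z=np.load("w2.npz"); im,d,P=z["im"],z["d"],z["P"]
s=manip.sense(); K,R,t=w2c("wrist",s); C=-R.T@t
def ray(p,h):
    v=R.T@np.linalg.inv(K)@np.array([p[0],p[1],1]); return C+v*(h-C[2])/v[2]
g=im.max(-1); 
for thr in (60,75,90):
    m=((g<thr)).astype(np.uint8); m[:, :300]=0; m[:, 475:]=0; m[200:]=0; m[:30]=0
    n,l,st,ce=cv2.connectedComponentsWithStats(m); k=1+np.argmax(st[1:,4])
    c=max(cv2.findContours((l==k).astype(np.uint8),0,2)[0],key=cv2.contourArea)[:,0]
    w=np.array([ray(p,.135)[:2] for p in c])*1000
    print(thr,st[k],cv2.minAreaRect(w.astype(np.float32)))
near=(abs(P[...,0]-.519)<.08)&(abs(P[...,1]-.0155)<.09)
q=P[near&(P[...,2]>.118)&(P[...,2]<.129)&(g>150)];print("white plate",np.median(q[:,2]),cv2.minAreaRect((q[:,:2]*1000).astype(np.float32)))
# inner hole
m=near&(d>0)&(P[...,2]<.129)&(P[...,2]>.121)
plan([.519,.0155,.205],35+0,s); print(Ro.from_matrix(rot(s["ee_rot"])).apply([0,1,0]))
E
```

```text
Traceback (most recent call last):
ValueError: attempt to get argmax of an empty sequence
```

```bash
python3 - <<'E'
from h import *
z=np.load("w2.npz"); im,d,P=z["im"],z["d"],z["P"]
s=manip.sense(); K,R,t=w2c("wrist",s); C=-R.T@t
def ray(p,h):
    v=R.T@np.linalg.inv(K)@np.array([p[0],p[1],1]); return C+v*(h-C[2])/v[2]
g=im.max(-1); print(g[60:160:10,330:450:12])
for thr in (75,90,105):
    m=((g<thr)).astype(np.uint8); m[:, :300]=0; m[:, 475:]=0; m[200:]=0; m[:30]=0
    n,l,st,ce=cv2.connectedComponentsWithStats(m); 
    if n<2: continue
    k=1+np.argmax(st[1:,4])
    c=max(cv2.findContours((l==k).astype(np.uint8),0,2)[0],key=cv2.contourArea)[:,0]
    w=np.array([ray(p,.135)[:2] for p in c])*1000
    print(thr,st[k],cv2.minAreaRect(w.astype(np.float32)))
near=(abs(P[...,0]-.519)<.08)&(abs(P[...,1]-.0155)<.09)
q=P[near&(P[...,2]>.118)&(P[...,2]<.129)&(g>150)];print("white plate",np.median(q[:,2]),cv2.minAreaRect((q[:,:2]*1000).astype(np.float32)))
q=P[near&(P[...,2]>.1315)&(P[...,2]<.145)];print("frame by depth",np.median(q[:,2]),cv2.minAreaRect((q[:,:2]*1000).astype(np.float32)))
plan([.519,.0155,.205],36.5,s)
E
```

```text
[[125 164 163 130 217 221  99  83  84 219]
 [125 154 148 220 203  85  83  71  84 222]
 [125 127 217 192  79  83 167 101  76 159]
 [142 218 172  81  77 213 101 171  70  76]
 [218 107  76  79 203 203  75 140  62  75]
 [ 78  79 159 210 212  66 129 181  68  74]
 [ 75  88 210 205  69 131 143  67  69 181]
 [153  76 187  74 168  87  72  72 195 177]
 [172  70  91 189  64  72  84 198 159 159]
 [175 155  71  69  71 166 198 160 159 158]]
75 [ 339   66  113  102 2059] ((521.3629760742188, 13.236984252929688), (73.02703857421875, 37.44499206542969), 69.6343994140625)
90 [ 323   50  130  119 4614] ((518.4820556640625, 14.5023193359375), (74.31587982177734, 45.63633346557617), 69.6486587524414)
105 [ 323   49  131  121 4860] ((519.0491943359375, 14.410026550292969), (75.08778381347656, 47.33481216430664), 69.80815887451172)
white plate 0.12440326534343943 ((518.9000854492188, 15.234149932861328), (104.63042449951172, 64.44354248046875), 70.08179473876953)
frame by depth 0.1341927111190634 ((518.7274780273438, 15.124622344970703), (74.51042175292969, 46.26423645019531), 70.07811737060547)
t 6.3 pos [ 0.5015 -0.0832  0.2085] slide [69.1 72.6  3.4] twist [-0.03  0.01 -0.13]
```

Call:
drive_tool:
  jaw: [0.2, 0.2, 0.2, 0.2, 0.2, 0.2, 0.2, 0.2, 0.2, 0.2]
  slide:
    - [30, 31, 0]
    - [55, 58, 0]
    - [69, 72, 0]
    - [69, 72, 10]
    - [69, 72, 25]
    - [69, 72, 35]
    - [69, 72, 40]
    - [69, 72, 44]
    - [69, 72, 47]
    - [69, 72, 49]
  twist:
    - [0, 0, 0]
    - [0, 0, 0]
    - [0, 0, 0]
    - [0, 0, 0]
    - [0, 0, 0]
    - [0, 0, 0]
    - [0, 0, 0]
    - [0, 0, 0]
    - [0, 0, 0]
    - [0, 0, 0]

```text
clock: 7.3
ee_pos: [0.5187, 0.016, 0.1597]
ee_rot: [0.0, 0.451, 0.893, 0.0]
contact_force: [0.1, 0.5, -0.8]
finger_gap: 0.275
grip_force: 29.7
```

Call:
drive_tool:
  jaw: [0.2, 0.2, 0.2, 0.2, 0.2]
  slide:
    - [0, 0, 2]
    - [0, 0, 4]
    - [0, 0, 5.5]
    - [0, 0, 6]
    - [0, 0, 6]
  twist:
    - [0, 0, 0]
    - [0, 0, 0]
    - [0, 0, 0]
    - [0, 0, 0]
    - [0, 0, 0]

```text
clock: 7.8
ee_pos: [0.5185, 0.0164, 0.1536]
ee_rot: [0.0, 0.45, 0.893, 0.0]
contact_force: [-0.6, -0.4, -1.0]
finger_gap: 0.279
grip_force: 29.7
```

Call:
drive_tool:
  jaw: [0.35, 0.45, 0.6, 0.6, 0.6, 0.6, 0.6, 0.6, 0.6, 0.6]
  slide:
    - [0, 0, 0]
    - [0, 0, 0]
    - [0, 0, 0]
    - [0, 0, 0]
    - [0, 0, -10]
    - [0, 0, -30]
    - [0, 0, -60]
    - [0, 0, -90]
    - [0, 0, -90]
    - [0, 0, -90]
  twist:
    - [0, 0, 0]
    - [0, 0, 0]
    - [0, 0, 0]
    - [0, 0, 0]
    - [0, 0, 0]
    - [0, 0, 0]
    - [0, 0, 0]
    - [0, 0, 0]
    - [0, 0, 0]
    - [0, 0, 0]

```text
clock: 8.8
ee_pos: [0.519, 0.0163, 0.2448]
ee_rot: [0.001, 0.45, 0.893, 0.0]
contact_force: [-0.2, -0.5, 0.5]
finger_gap: 0.604
grip_force: 0.0
```

```bash
cat > w3.py <<'E'
from h import *
s=manip.sense(); im,d=grab_frame("wrist"); P=cloud("wrist",d,s); cv2.imwrite("pics/w3.png",im); np.savez("w3.npz",im=im,d=d,P=P)
print(s["ee_pos"],s["finger_gap"])
im2,d2=grab_frame("side"); P2=cloud("side",d2); im3,d3=grab_frame("top"); P3=cloud("top",d3)
cv2.imwrite("pics/s3.png",cv2.resize(im2[150:240,160:300],None,fx=4,fy=4,interpolation=2))
for Q in (P,P2,P3):
    r=np.hypot(Q[...,0]-.519,Q[...,1]-.015)<.035
    q=Q[r&(Q[...,2]>.17)&(Q[...,2]<.203)]
    if len(q): print("handle",len(q),q.max(0),cv2.minEnclosingCircle((q[:,:2]*1000).astype(np.float32)))
    q=Q[r&(Q[...,2]>.139)&(Q[...,2]<.148)]
    if len(q): print("foot",len(q),np.percentile(q,[50,90],axis=0),cv2.minAreaRect((q[:,:2]*1000).astype(np.float32)))
k=np.array([.5187,.0149,0]);a=np.radians(70);Y=np.array([np.cos(a),np.sin(a),0]);X=np.array([np.sin(a),-np.cos(a),0])
kn=k-.115*Y-.0495*X+np.array([0,0,.1095]); print("knob",kn,"end",k-.115*Y-.0080*X+np.array([0,0,.1295]))
for Q,I in ((P,im),(P3,im3)):
    m=(np.hypot(Q[...,0]-kn[0],Q[...,1]-kn[1])<.04)&(Q[...,2]>.095)&(I.max(-1)<90); q=Q[m]
    if len(q)>5: print("knob seen",len(q),np.round([((q-kn)@X).min(),((q-kn)@X).max(),((q-kn)@Y).min(),((q-kn)@Y).max(),q[:,2].max()],4))
plan(kn+[0,0,.10],-20,s)
E
python3 w3.py
```

```text
[0.51904349 0.016275   0.24484128] 0.6040743440092509
handle 1147 [0.53156248 0.02889661 0.19907867] ((518.9367065429688, 16.082223892211914), 12.938737869262695)
foot 1014 [[0.5171122  0.02563637 0.14218446]
 [0.53049709 0.03698741 0.14322157]] ((518.8856201171875, 15.999741554260254), (50.05189514160156, 22.04263687133789), 70.36872100830078)
handle 96 [0.52806943 0.02034031 0.1980438 ] ((516.3668212890625, 12.337115287780762), 12.058023452758789)
foot 53 [[0.5143973  0.00728622 0.14212339]
 [0.52706734 0.02535579 0.14486982]] ((517.4087524414062, 16.345123291015625), (49.26959228515625, 20.95897102355957), 70.98162078857422)
handle 36 [0.53139767 0.01602542 0.19876268] ((522.7115478515625, 11.361958503723145), 9.471061706542969)
foot 97 [[0.51615501 0.00217569 0.14239843]
 [0.5242359  0.01008747 0.14499004]] ((519.785400390625, 9.366484642028809), (36.69512176513672, 21.56963539123535), 59.38739013671875)
knob [ 0.4328529  -0.07623465  0.1095    ] end [ 0.47185014 -0.09042849  0.1295    ]
knob seen 984 [-0.008   0.0219 -0.0234  0.0327  0.1186]
knob seen 216 [-0.0069  0.0246 -0.0222  0.0329  0.1208]
t 8.8 pos [0.519  0.0163 0.2448] slide [ -23.1 -124.3   35.2] twist [1.300e-01 5.000e-02 5.645e+01]
```

View pics/s3.png

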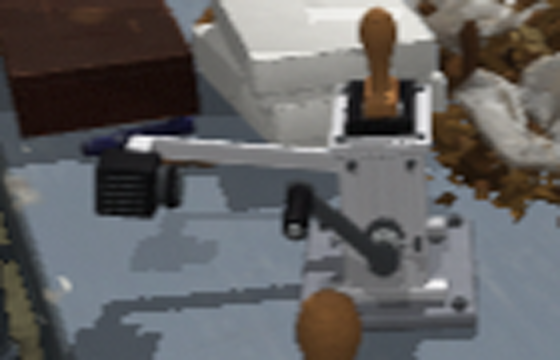

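The side view shows the stamp standing upright in the nest at crop (378,70), with its handle top at 0.199 as expected. The knob is at (297,210), on prediction. Next I'll go over the knob.

Call:
drive_tool:
  jaw: [0.6, 0.6, 0.6, 0.6, 0.6, 0.6, 0.6, 0.6, 0.6, 0.6, 0.6, 0.6]
  slide:
    - [-5, -25, 0]
    - [-10, -55, 0]
    - [-16, -85, 0]
    - [-20, -105, 0]
    - [-23, -124, 0]
    - [-23, -124, 0]
    - [-23, -124, 0]
    - [-23, -124, 20]
    - [-23, -124, 50]
    - [-23, -124, 85]
    - [-23, -124, 100]
    - [-23, -124, 100]
  twist:
    - [0, 0, 8]
    - [0, 0, 16]
    - [0, 0, 24]
    - [0, 0, 32]
    - [0, 0, 40]
    - [0, 0, 48]
    - [0, 0, 56.5]
    - [0, 0, 56.5]
    - [0, 0, 56.5]
    - [0, 0, 56.5]
    - [0, 0, 56.5]
    - [0, 0, 56.5]

```text
clock: 10.15
ee_pos: [0.4296, -0.0746, 0.1401]
ee_rot: [-0.003, 0.819, 0.573, -0.002]
contact_force: [-0.5, -0.1, 0.2]
finger_gap: 0.598
grip_force: 0.0
```

```bash
python3 - <<'E'
from h import *
s=manip.sense(); print(np.round(s["q"],2)); plan([.4329,-.0762,.0875],-20,s)
im,d=grab_frame("wrist"); cv2.imwrite("pics/w4.png",im)
E
```

```text
[-0.45 -0.05  2.01 -0.    1.2  -0.1 ]
t 10.15 pos [ 0.4296 -0.0746  0.1401] slide [-0.5  4.  52.6] twist [-0.43 -0.04 -0.06]
```

View pics/w4.png

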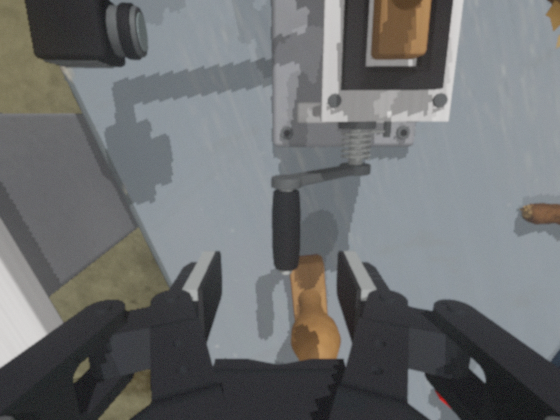

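The knob is at px (287,230), slightly right of the finger centre line (279). I'll descend with a +4 mm correction and close.

Call:
drive_tool:
  jaw: [0.6, 0.6, 0.6, 0.6, 0.6, 0.1, 0.1, 0.1, 0.1, 0.1, 0.1]
  slide:
    - [0, 4, 15]
    - [0, 4, 30]
    - [0, 4, 45]
    - [0, 4, 52]
    - [0, 4, 52]
    - [0, 4, 52]
    - [0, 4, 52]
    - [0, 4, 52]
    - [0, 4, 52]
    - [0, 4, 52]
    - [0, 4, 52]
  twist:
    - [0, 0, 0]
    - [0, 0, 0]
    - [0, 0, 0]
    - [0, 0, 0]
    - [0, 0, 0]
    - [0, 0, 0]
    - [0, 0, 0]
    - [0, 0, 0]
    - [0, 0, 0]
    - [0, 0, 0]
    - [0, 0, 0]
  grip_force: 25

```text
clock: 11.3
ee_pos: [0.4353, -0.0769, 0.0916]
ee_rot: [-0.001, 0.819, 0.573, -0.001]
contact_force: [-5.5, 1.6, 4.3]
finger_gap: 0.174
grip_force: 25.9
```

Call:
drive_tool:
  jaw: [0.1, 0.1, 0.1, 0.1, 0.1, 0.1, 0.1, 0.1, 0.1, 0.1, 0.1]
  slide:
    - [0, 4, -3.4]
    - [0, 8.4, -6.6]
    - [0, 13, -9.3]
    - [0, 17.5, -11.7]
    - [0, 22.5, -13.7]
    - [0, 27.3, -15.4]
    - [0, 31, -16.3]
    - [0, 34.1, -17]
    - [0, 39, -17.7]
    - [0, 39, -17.7]
    - [0, 39, -17.7]
  twist:
    - [0, 0, 0]
    - [0, 0, 0]
    - [0, 0, 0]
    - [0, 0, 0]
    - [0, 0, 0]
    - [0, 0, 0]
    - [0, 0, 0]
    - [0, 0, 0]
    - [0, 0, 0]
    - [0, 0, 0]
    - [0, 0, 0]

```text
clock: 12.4
ee_pos: [0.4733, -0.0907, 0.1098]
ee_rot: [0.0, 0.819, 0.573, 0.0]
contact_force: [-3.5, 1.7, 5.8]
finger_gap: 0.175
grip_force: 26.3
```

```bash
cat > w5.py <<'E'
from h import *
s=manip.sense(); print(np.round(s["ee_pos"],4),np.round(s["contact_force"],1),s["finger_gap"],s["grip_force"],s["clock"])
k=np.array([.5187,.0149,0]);a=np.radians(70);Y=np.array([np.cos(a),np.sin(a),0]);X=np.array([np.sin(a),-np.cos(a),0])
p=s["ee_pos"]-k; print("X,Y",p@X,p@Y,"tilt by X",.785+np.arcsin(p@X/.07))
n="top"
for n in ("top","side"):
    im,d=grab_frame(n); P=cloud(n,d)-k
    x,y,h=P@X,P@Y,P[...,2]
    m=(d>0)&(y>-.1)&(y<-.083)&(abs(x)<.035)&(h>.065)&(h<.145)&(im.max(-1)<110)
    if m.sum()>5: print(n,"arm",m.sum(),np.round(np.median(np.c_[x[m],y[m],h[m]],0),4), "tilt",np.round(.785+np.median(np.arctan2(x[m],h[m]-.06)),3))
    m=(np.hypot(x,y)<.035)&(h>.139)&(h<.148); q=(P+k)[m]
    print("foot",len(q),cv2.minAreaRect((q[:,:2]*1000).astype(np.float32)),np.median(q[:,2]))
    cv2.imwrite(f"pics/{n}5.png",cv2.resize(im[150:250,160:300],None,fx=4,fy=4,interpolation=2))
E
python3 w5.py
```

```text
[ 0.4733 -0.0907  0.1098] [-3.5  1.7  5.8] 0.17450865299035592 26.25294235884212 12.4
X,Y -0.006552652324864459 -0.11479350142967024 tilt by X 0.6912534273589357
foot 0 ((0.0, 0.0), (0.0, 0.0), 0.0) nan
side arm 88 [-0.0042 -0.088   0.0875] tilt 0.672
foot 15 ((508.3632507324219, 17.550954818725586), (50.38506317138672, 7.053972244262695), 77.6147689819336) 0.14132747129275117
  return _methods._mean(a, axis=axis, dtype=dtype,
  ret = ret.dtype.type(ret / rcount)
```

View pics/side5.png

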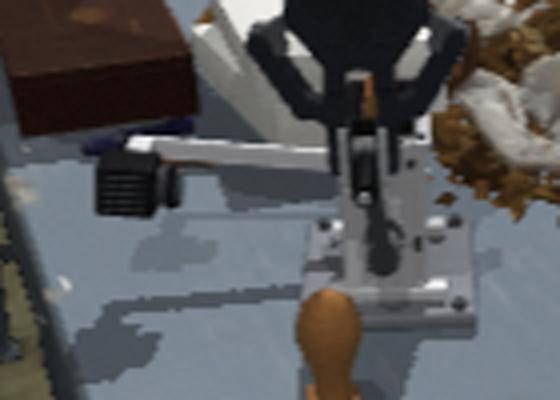

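The side view shows the knob gripped at crop (365,170), the crank near upright at tilt ≈0.68, and the camera arm unmoved. I'll trim 1 mm back and let it settle.

Call:
drive_tool:
  jaw: [0.1, 0.1, 0.1, 0.1, 0.1, 0.1]
  slide:
    - [0, -0.5, 0]
    - [0, -1, 0]
    - [0, -1, 0]
    - [0, -1, 0]
    - [0, -1, 0]
    - [0, -1, 0]
  twist:
    - [0, 0, 0]
    - [0, 0, 0]
    - [0, 0, 0]
    - [0, 0, 0]
    - [0, 0, 0]
    - [0, 0, 0]

```text
clock: 13.1
ee_pos: [0.472, -0.0902, 0.1097]
ee_rot: [0.0, 0.819, 0.573, 0.0]
contact_force: [-3.2, 1.5, 6.3]
finger_gap: 0.172
grip_force: 26.1
```

```bash
python3 w5.py 2>/dev/null; python3 -c "
from rig import manip
print(manip.finish_job())"
```

```text
[ 0.472  -0.0902  0.1097] [-3.2  1.5  6.3] 0.1723122517174965 26.129571958445013 13.1
X,Y -0.007914288931694423 -0.11477505066095896 tilt by X 0.6716964591086284
foot 0 ((0.0, 0.0), (0.0, 0.0), 0.0) nan
side arm 86 [-0.0046 -0.0878  0.0875] tilt 0.656
foot 19 ((516.7470092773438, 14.517245292663574), (43.92638397216797, 20.243549346923828), 66.25580596923828) 0.1415334577174722
the job is handed in; nothing more can be done
None
```

I handed the job in at about 13 s: the stamp is seated upright in the nest and released, and the gripper holds the crank knob at a measured tilt of 0.66–0.67 rad (target about 0.67); no verdict was returned.

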